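Set the kiln's programme dial and start it

ROBOT

A 6-joint arm with a two-finger parallel gripper is mounted at the origin on the work surface. World frame = base frame: x ahead of the robot, y to its left, z up, the work surface at z = 0. Lengths are in m, angles in rad, forces in N, time in s.
With the tool pointing down it reaches from about 0.4 to 0.825 m from the base axis. Payload 7 kg.
Tool frame: the origin (TCP) lies at the centre of the arm's flange, where the gripper is bolted on; the fingertips stand 178 mm ahead of it and the grasp point (between the pads) lies 159 mm ahead of it; z points along the fingers, y is the direction in which the jaws open and shut (so a half turn about z gives the same grasp; the last joint's range is limited). The gripper opens to 88 mm and grips with 3 to 60 N. Pads are 19 mm wide; open, the fingers measure 130 mm over their backs; the gripper's body (78 mm by 193 mm) begins 47 mm behind the grasp point.
Start: joints at [1.449, 0.359, 0.012, 0, -1.224, -0.288], TCP at [0.269, 0.619, 0.405] pointing down, gripper open.
Joint ranges: [-3.07, 3.07], [-1.43, 2.12], [-1.02, 1.25], [-3.03, 1.67], [-3.05, -0], [-3.03, 3.03]. Speed limits (rad/s): [2.39, 2.39, 3.01, 3.14, 3.14, 3.14].

INTERFACE

Orientations are given as a unit quaternion [w, x, y, z].
In Python, from plant import bot gives the robot as it stands. The module is installed in compiled form; this text tells all that it offers.
- The arm moves only by the tool apply_moves, never from a script. Its argument "plan" is a list of rows, each a list of 7 numbers: the closure in counts, from 0 (fully open) to 255 (shut), then the shift along the tool's x, y, z in mm, then the turn, a rotation vector about the tool's x, y, z in rad. A call has 1 to 10 rows; each row shifts and turns the pose as measured when the row begins, along the tool's axes as they then stand; what a row does not reach is not made up. A row lasts 1/10 s, in which the tool goes at most 50 mm and 8.59 degrees, less where a joint would pass 70% of its speed; a pose out of reach is approached as far as the arm can. A call with a gripper value outside its range is refused whole. The fingers move at their own pace and stop on an object; the grip force is fixed at half the most. Time passes only in rows, so rows that do not move let the fingers close. It gives the time, the measured TCP pose, the force and the opening at its end, in the units of the state.
- bot.read_state(): the state, without advancing time (a new reading comes with each control period).
- bot.camera(name): name is "scene" or "side" or "wrist"; returns a dict with "pixels" (480x640x3 uint8, blue, green, red), "depth" (480x640 float32, m along the optical axis (not along the pixel's ray), 0 where there is no reading), "fx", "fy", "cx", "cy" (pixels), "world_from_camera" (4x4, takes a point from camera to world coordinates). Camera axes: x right, y up, looking along -z (the intrinsics and any distortion apply to the point x, -y, -z); pixel columns grow to the right and rows downward; lengths in m; the calibration is good to about 2 mm. A picture is of the moment at which its call begins.
- bot.close_job(): hands the job in, once; it reports no verdict.
The state is a dict: "clock": time; "joints": joint angles; "qd": joint speeds; "joint_torque": joint torques, N m; "ee_pos": TCP position; "tcp_rot": TCP orientation; "ft_force": force on the tool from outside, world axes, zero at the start; "wrist_torque": the same for the moment, N m; "finger_gap": finger opening in m.
Only numpy, scipy, OpenCV 4.12 (cv2) and the standard library are available. Lean on these libraries where they do the work, as an engineer would, in place of code of your own. Each camera call takes 0.05 s, during which the arm holds its last target.

TASK

With a fingertip, push the pointer of the kiln control box's programme dial round, click by click, until it rests in position 5 (off is 0, at the anticlockwise end; each click clockwise is one more). Only then press the start button fully down and let it come back up, leaving the dial on 5. Push gently, do not pinch the dial, and leave the cup, vase and bowl standing where they are.

Things in the scene. Friction and masses are not known exactly. Their poses are not given: they have to be found in the camera images.
- control_box: Grey kiln control box fixed to the bench, 150 (x) x 260 (y) x 70 mm high. Origin: centre of its underside, z up. In its frame the dial's axis is at (0, -55) mm, the start button's at (10, 85) mm. Flat marks 58 mm from the dial's axis show its nine positions, every 30 degrees clockwise from above: a short bar for 0 (off), then eight dots growing from 1 to 8.
- dial (a joint): Dial angle in rad, growing clockwise from above: 0 in position 0 (off, end stop), 4.189 in position 8 (end stop). It rests every 0.524 rad (30 degrees): position 5 is 2.618. It starts in one of positions 0 to 3. About 0.15 N m (4 to 5 N at 34 mm from the axis) takes it over the hump half-way between positions; past it, it jumps forward by itself into the next rest.
- dial_axis (a point): On the dial's axis, level with the pointer's top, 105 mm above the bench. The black dial is a disc of 36 mm radius, upper face 79 mm above the bench; on it stands the pointer, an upright fin 12 mm thick and 26 mm high reaching 45 mm from the axis on the pointing side and 20 mm on the other. A white line marks the pointing end.
- pointer_tip (a point): Pointing end of the pointer, level with its top, 45 mm from the dial's axis: the dial points from dial_axis to here. At dial value q that is, in the control box's frame, the angle 120 degrees minus q from +x, counted anticlockwise from above.
- start_button (a joint): Travel of the start button in m: 0 up, 0.006 fully down. It springs back; fully down takes 5 N.
- start_button_top (a point): Centre of the top face of the start button, a grey round push button of 32 mm diameter in a black housing on top of the control box, pressed straight down.
- test_cup_center (a point): Centre (half-way up) of a loose terracotta test cup, 42 mm in diameter and 45 mm high, standing on top of the control box near its -x edge, between dial and button. Not to be disturbed.
- vase_center (a point): Centre (half-way up) of a loose white vase, 84 mm across and 125 mm high, standing on the bench beside the control box. Not to be disturbed.
- bowl_center (a point): Centre (half-way up) of a loose terracotta bowl, 90 mm across and 45 mm high, standing on the bench beside the control box. Not to be disturbed.

How it is judged:
On the way, in this order (a step that is already met when the one before it is completed fails the run):
1. the dial rests in position 5 (value of joint dial between 2.498 and 2.738 rad and velocity of joint dial between -0.15 and 0.15 rad/s), for 0.3 s.
2. the start button is pressed down with the dial on 5 (value of joint dial between 2.498 and 2.738 rad and value of joint start_button above 0.0045 m), for 0.05 s.
At the end, for the whole second after the job is handed in: The dial rests in position 5 (2.618 rad, within 0.12 rad), the start button, pressed at least 4.5 mm after the dial was set, is back up (within 1.5 mm), and cup, vase and bowl are within 20 mm of where they stood (value of joint dial between 2.498 and 2.738 rad and value of joint start_button below 0.0015 m and distance of each of test_cup_center, vase_center, bowl_center from where it was at the start of the episode below 0.02 m); the robot touches nothing.
It fails at once if the start button was pressed (over 3 mm) while the dial was not on 5 (value of joint start_button above 0.003 m and not (value of joint dial between 2.498 and 2.738 rad)).
It fails at once if the dial was pinched or forced (over 20 N on it) (contact force between the fingers and dial above 20 N).
It fails at once if the cup, vase or bowl was shifted, lifted (over 20 mm) or tipped (distance of any of test_cup_center, vase_center, bowl_center from where it was at the start of the episode above 0.02 m or angle between any of test_cup_center, vase_center, bowl_center's own z axis and vertical above 0.5 rad).
It also fails if it takes over 64 s, if anything falls off the work surface, if the arm or the gripper's body presses on something with over 40 N, if the wrist force passes 120 N, or if a joint passes its speed limit or range.

## Working session

There is one attempt and no reset: what is moved stays moved. The work goes in short steps, Python scripts to look and compute and a tool call to move; the robot and the scene stay as the last step left them, time stands still between calls to the robot, and variables do not carry over. Pictures are saved under pics/ and viewed, and the job is handed in when it is done.

Besides the shell and the picture viewer there is one more tool, called after ">>>" in YAML: its name, and indented under it one key for each argument. apply_moves: Moves the arm, as the interface text tells. Its arguments: {"type":"object","properties":{"plan":{"type":"array","items":{"type":"array","items":{"type":"number"}}}},"required":["plan"]}

```bash
mkdir -p pics; cat > h.py <<'E'
import numpy as np, cv2
from plant import bot
def snap(n,f):
    c=bot.camera(n); cv2.imwrite(f'pics/{f}.png',c['pixels']); np.savez(f'pics/{f}.npz',**c); return c
def load(f): return dict(np.load(f'pics/{f}.npz'))
def pt(c,u,v,d=None):
    d=float(c['depth'][int(v),int(u)]) if d is None else d
    p=np.array([(u-c['cx'])/c['fx']*d,-(v-c['cy'])/c['fy']*d,-d,1]); return (c['world_from_camera']@p)[:3]
def ptz(c,u,v,z):
    W=c['world_from_camera']; a=pt(c,u,v,1.0); o=W[:3,3]; return o+(a-o)*(z-o[2])/(a[2]-o[2])
E
python3 - <<'E'
from h import *
for n in ['scene','side','wrist']:
    c=snap(n,n+'0'); print(n,[k for k in c], c['world_from_camera'][:3,3])
print(bot.read_state())
E
```

```text
scene ['pixels', 'depth', 'fx', 'fy', 'cx', 'cy', 'world_from_camera'] [1.23877108 0.42672863 0.76133476]
side ['pixels', 'depth', 'fx', 'fy', 'cx', 'cy', 'world_from_camera'] [0.49393966 0.96112212 0.62053196]
wrist ['pixels', 'depth', 'fx', 'fy', 'cx', 'cy', 'world_from_camera'] [0.33953629 0.58849765 0.38368873]
{'clock': 0.15, 'joints': array([ 1.44913275e+00,  3.59201984e-01,  1.12447451e-02, -2.63154782e-04,
       -1.22409577e+00, -2.88116705e-01]), 'qd': array([ 0.00179906, -0.0005426 ,  0.00266901,  0.00377137,  0.0023801 ,
        0.00090883]), 'joint_torque': array([-1.37859039e-03, -5.83275139e+01,  2.93290472e+01,  7.00125262e+00,
        8.79396539e-03, -1.14342461e-04]), 'ee_pos': array([0.26885871, 0.61897305, 0.4039387 ]), 'tcp_rot': array([ 6.36451739e-04,  9.79074028e-01, -2.03503407e-01, -7.10576743e-05]), 'ft_force': array([-0.48220002, -0.83414867, -0.69968996]), 'wrist_torque': array([0.05547931, 0.00438958, 0.04354172]), 'finger_gap': 0.08757389493674679}
```

View pics/scene0.png

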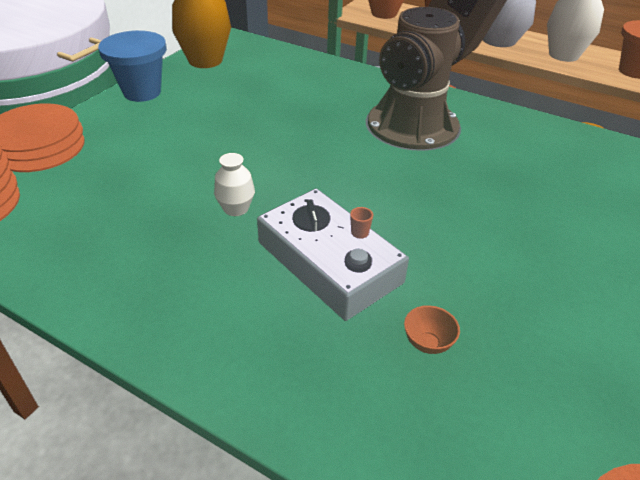

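View pics/side0.png

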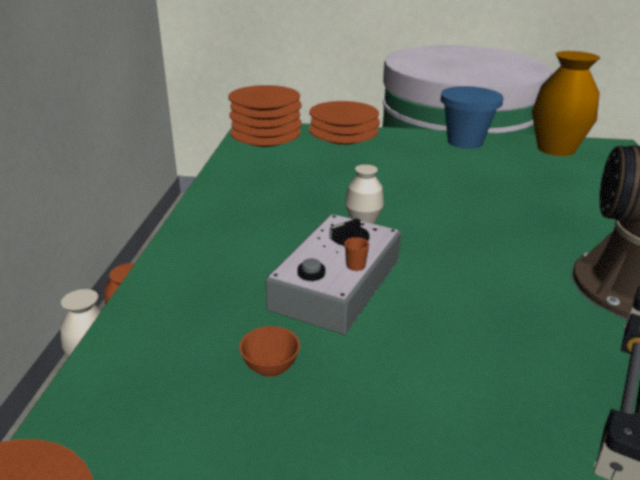

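View pics/wrist0.png

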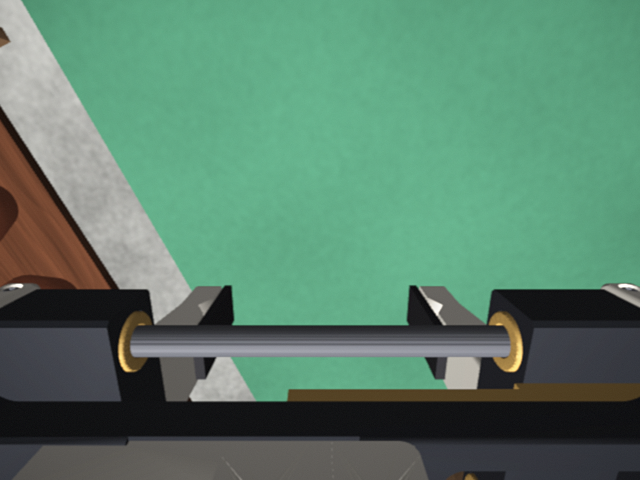

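The scene view shows the box with its dial at about (312,216), button (358,257), cup (361,222), vase (234,185) and bowl (432,328). I'll enlarge it.

```bash
python3 - <<'E'
from h import *
c=load('scene0')
for f,(x,y,w,h,s) in {'sc':(250,175,170,150,4.7)}.items():
    im=cv2.resize(c['pixels'][y:y+h,x:x+w],None,fx=s,fy=s,interpolation=cv2.INTER_CUBIC)[:600,:800]; cv2.imwrite('pics/%s_1.png'%f,im)
c=load('side0')
cv2.imwrite('pics/sd_1.png',cv2.resize(c['pixels'][205:335,260:410],None,fx=4.6,fy=4.6,interpolation=cv2.INTER_CUBIC))
E
```

```text
(no output)
```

View pics/sc_1.png

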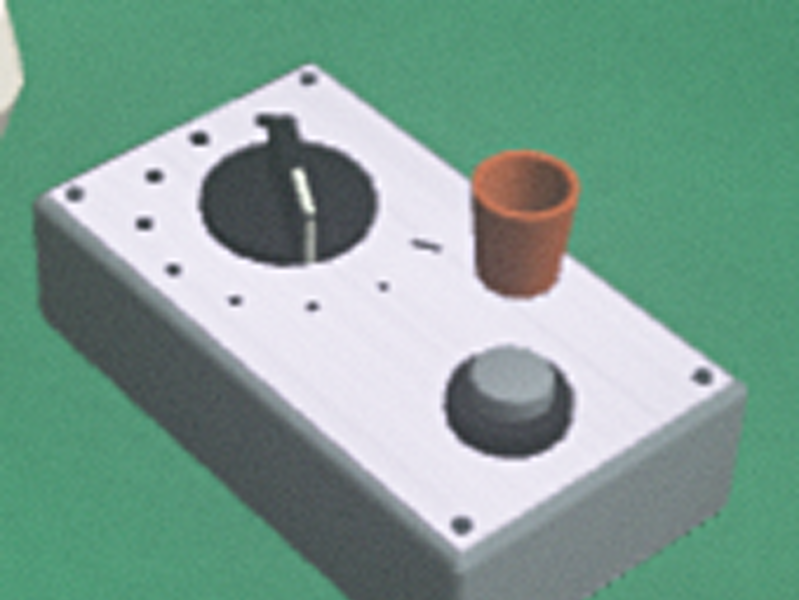

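View pics/sd_1.png

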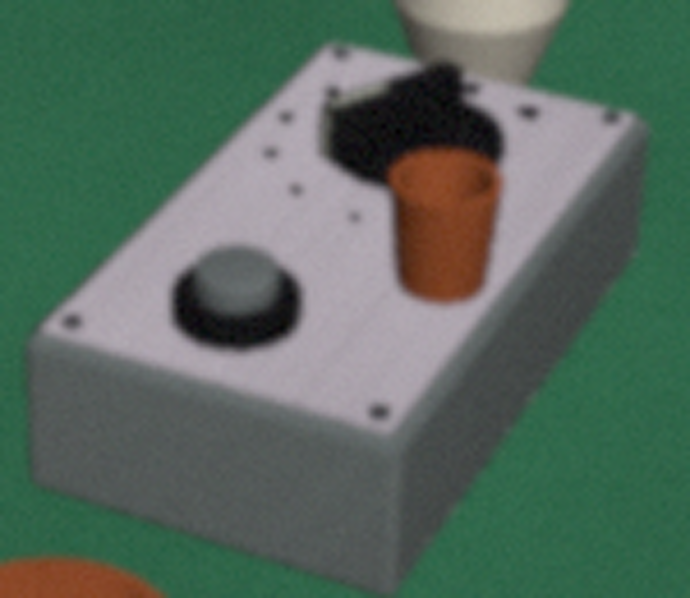

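```bash
python3 - <<'E'
from h import *
c=load('scene0')
def U(x,y,s=4.7,ox=250,oy=175): return ((x+.5)/s-.5+ox,(y+.5)/s-.5+oy)
M=[(426,245),(383,286),(312,306),(235,300),(173,269),(144,223),(154,176),(200,138)]
W=np.array([ptz(c,*U(*m),0.070)[:2] for m in M])
a=np.radians(120-30*np.arange(8)); L=np.c_[58*np.cos(a),-55+58*np.sin(a)]/1000
def fit(L,W):
    lc,wc=L.mean(0),W.mean(0); H=(L-lc).T@(W-wc); th=np.arctan2(H[0,1]-H[1,0],H[0,0]+H[1,1])
    R=np.array([[np.cos(th),-np.sin(th)],[np.sin(th),np.cos(th)]]); return th,R,wc-R@lc
th,R,t=fit(L,W)
print('scene',np.degrees(th),t,'res mm',np.abs(1000*(L@R.T+t-W)).round(1).tolist())
d=t+R@[0,-.055]; b=t+R@[.01,.085]
print('dial',d,'btn',b)
tip=ptz(c,*U(309,213),.105); inn=ptz(c,*U(298,170),.105)
for n,p in (('tip',tip),('inn',inn)):
    v=R.T@(p[:2]-d); print(n,v*1000,np.hypot(*v)*1000,'pos',(120-np.degrees(np.arctan2(v[1],v[0])))/30)
btn=ptz(c,*U(512,375),.095)
print('btn seen',pt(c,*map(round,U(512,375))), 'depth dial',pt(c,*map(round,U(240,220))), 'top',pt(c,*map(round,U(340,400))))
s=load('side0')
def S(x,y): return U(x,y,4.6,260,205)
print('btn side',pt(s,*map(round,S(238,275))))
for n,C,q in (('7',W[7],(200,138)),):pass
# side dots 1..4
Ms=[(354,217),(295,190),(270,153),(286,117),(333,92)]
Ws=np.array([ptz(s,*S(*m),.07)[:2] for m in Ms]);print('side dots vs scene fit mm',(1000*(Ws-(L[1:6]@R.T+t))).round(1).tolist())
# cup, vase, bowl
for n,u,v in(('cuprim',*U(525,290)),('vase',234,185),('bowl',432,340)):print(n,pt(c,round(u),round(v)))
print('cup rim', R.T@(ptz(c,*U(526,183),.115)[:2]-t)*1000)
print('vase top world',ptz(c,231,160,.125),'local',R.T@(ptz(c,231,160,.125)[:2]-t)*1000)
print('bowl',ptz(c,432,323,.045),R.T@(ptz(c,432,323,.045)[:2]-t)*1000)
E
```

```text
scene -19.71509964592369 [0.55647691 0.06916551] res mm [[0.1, 0.1], [0.1, 0.1], [0.1, 0.3], [0.2, 0.1], [0.1, 0.1], [0.0, 0.1], [0.6, 0.1], [0.1, 0.3]]
dial [0.53792303 0.01738952] btn [0.59456491 0.14580952]
tip [21.49100176 37.89403819] 43.5639907129543 pos 1.9853017026395945
inn [ 8.53315513 15.54513768] 17.733190402681323 pos 1.9587866174215995
btn seen [0.59386155 0.14654026 0.09073987] depth dial [0.56148198 0.0099571  0.07927675] top [0.62087549 0.08978265 0.06939579]
btn side [0.59207091 0.1466916  0.09318965]
side dots vs scene fit mm [[-1.3, -7.1], [-1.2, -7.1], [-1.0, -7.4], [-1.7, -7.7], [-1.8, -6.8]]
cuprim [0.53603672 0.12179086 0.07599196]
vase [ 0.54621867 -0.15427935  0.08650135]
bowl [0.63113536 0.30937861 0.00588672]
cup rim [-46.77490889  29.24497523]
vase top world [ 0.5237908  -0.17468028  0.125     ] local [  51.48965351 -240.57840372]
bowl [0.63048845 0.30246674 0.045     ] [ -9.02951065 244.5928022 ]
```

The side camera's ray-plane dots are 7 mm off the scene fit, though the scene fit itself is tight. I'll check this against depth.

```bash
python3 - <<'E'
from h import *
def U(x,y,s=4.7,ox=250,oy=175): return ((x+.5)/s-.5+ox,(y+.5)/s-.5+oy)
s=load('side0');c=load('scene0')
print({k:s[k] for k in('fx','fy','cx','cy')},{k:c[k] for k in('fx','fy','cx','cy')})
for n,q,e in (('d1',(354,217),(383,286)),('d2',(295,190),(312,306)),('d3',(270,153),(235,300)),('btn',(238,275),(512,375)),('fr screw',(71,321),(460,525)),('near screw',(380,411),(703,376))):
    a=U(*q,4.6,260,205); b=U(*e)
    print(n,'side depth',pt(s,*map(round,a)).round(4),'side z',ptz(s,*a,.07).round(4),'| scene depth',pt(c,*map(round,b)).round(4),'z',ptz(c,*b,.07).round(4))
# plane heights of bench and box top patches
for n,C,pts in(('scene',c,[(150,250),(500,200),(330,400)]),('side',s,[(200,350),(500,300),(400,400)])):
    print(n,'bench z',[pt(C,*p).round(4).tolist() for p in pts])
E
```

```text
{'fx': array(591.09092874), 'fy': array(591.09092874), 'cx': array(313.51849956), 'cy': array(243.57265864)} {'fx': array(566.48153894), 'fy': array(566.48153894), 'cx': array(313.18153098), 'cy': array(237.65784892)}
d1 side depth [0.5552 0.069  0.0721] side z [0.5562 0.0649 0.07  ] | scene depth [0.5551 0.0706 0.0685] z [0.5575 0.0721 0.07  ]
d2 side depth [0.5801 0.0524 0.0726] side z [0.581  0.0478 0.07  ] | scene depth [0.5869 0.0574 0.0745] z [0.582  0.0546 0.07  ]
d3 side depth [0.5944 0.0222 0.0708] side z [0.594  0.0203 0.07  ] | scene depth [0.5929 0.0274 0.0695] z [0.5948 0.0277 0.07  ]
btn side depth [0.5921 0.1467 0.0932] side z [0.5956 0.112  0.07  ] | scene depth [0.5939 0.1465 0.0907] z [0.5752 0.1377 0.07  ]
fr screw side depth [0.6513 0.1547 0.0735] side z [0.652  0.1508 0.07  ] | scene depth [0.653  0.1565 0.0705] z [0.6528 0.1573 0.07  ]
near screw side depth [0.5363 0.1948 0.072 ] side z [0.5361 0.1918 0.07  ] | scene depth [0.542  0.2    0.0731] z [0.5377 0.1989 0.07  ]
scene bench z [[0.7098, -0.2426, -0.0021], [0.1929, 0.2913, -0.0003], [0.8143, 0.2188, -0.0003]]
side bench z [[0.7504, 0.277, 0.0027], [0.2622, 0.0766, 0.0008], [0.4398, 0.3426, 0.0017]]
```

Box pose from scene: yaw −19.7°, dial (0.538, 0.017), and the pointer reads 2. The side camera differs by a few mm, so I'll check with the wrist camera from above. Next: close the gripper and travel over at height.

>>> apply_moves:
  plan:
    - [255, 33, 36, 0, 0, 0, 0]
    - [255, 33, 36, 0, 0, 0, 0]
    - [255, 33, 36, 0, 0, 0, 0]
    - [255, 33, 36, 0, 0, 0, 0]
    - [255, 33, 36, 0, 0, 0, 0]
    - [255, 33, 36, 0, 0, 0, 0]
    - [255, 33, 36, 0, 0, 0, 0]
    - [255, 33, 36, 0, 0, 0, 0]
    - [255, 33, 36, 0, 0, 0, 0]
    - [255, 33, 36, 0, 0, 0, 0]

```text
clock: 1.15
ee_pos: [0.4285, 0.1495, 0.4016]
tcp_rot: [0.003, 0.98, -0.199, 0.0]
ft_force: [2.2, 1.6, 0.1]
finger_gap: 0.013
```

```bash
cat >> h.py <<'E'
from scipy.spatial.transform import Rotation as Ro
def st():
    s=bot.read_state(); q=s['tcp_rot']; R=Ro.from_quat([q[1],q[2],q[3],q[0]]).as_matrix()
    return s,np.array(s['ee_pos']),R
def rep():
    s,p,R=st(); print('t',round(s['clock'],2),'p',p.round(4),'tip',(p+R[:,2]*.178).round(4),'yawx',np.degrees(np.arctan2(R[1,0],R[0,0])).round(1),'z',R[:,2].round(3),'j',np.round(s['joints'],2),'F',s['ft_force'].round(1),'gap',round(s['finger_gap'],4)); return s,p,R
E
python3 -c "
from h import *
rep()"
```

```text
t 1.15 p [0.4285 0.1495 0.4016] tip [0.4284 0.1485 0.2236] yawx -23.0 z [-0.001 -0.005 -1.   ] j [ 0.77 -0.01 -0.46  0.   -1.13  0.39] F [2.2 1.6 0.1] gap 0.013
```

>>> apply_moves:
  plan:
    - [255, 20, 36, 0, 0, 0, 0]
    - [255, 10, 40, 0, 0, 0, 0]
    - [255, 0, 0, 0, 0, 0, 0]
    - [255, 0, 0, 0, 0, 0, 0]

```text
clock: 1.55
ee_pos: [0.4259, 0.0592, 0.402]
tcp_rot: [0.003, 0.979, -0.203, 0.0]
ft_force: [0.8, -0.2, 0.1]
finger_gap: 0.0008
```

```bash
python3 -c "
from h import *
rep()
snap('wrist','w1');snap('scene','s1')"
```

```text
t 1.55 p [0.4259 0.0592 0.402 ] tip [0.4258 0.0582 0.224 ] yawx -23.4 z [-0.001 -0.006 -1.   ] j [ 0.6  -0.06 -0.5   0.   -1.13  0.56] F [ 0.8 -0.2  0.1] gap 0.0008
```

View pics/w1.png

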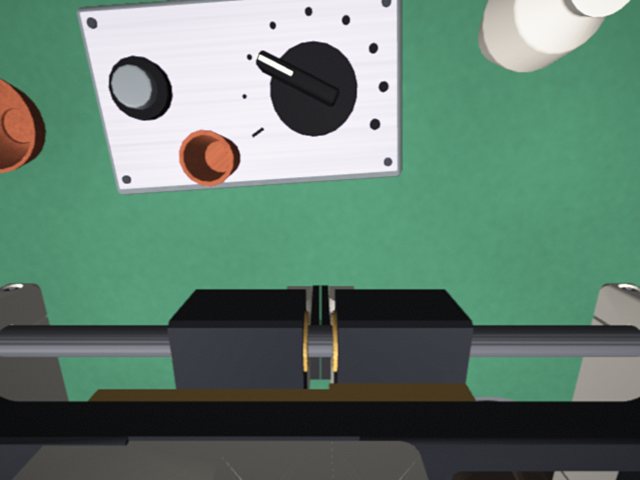

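View pics/s1.png

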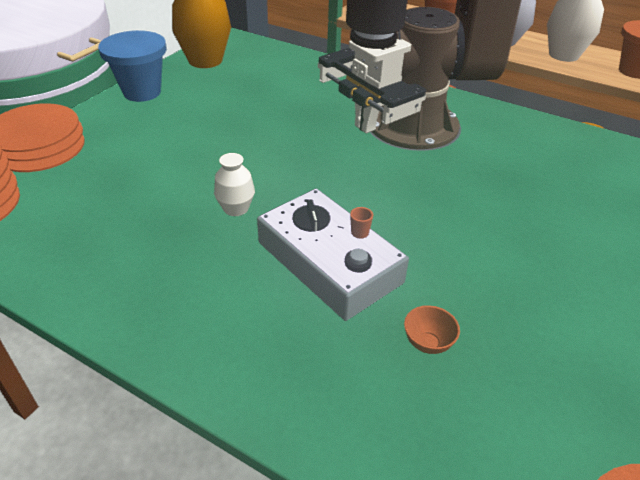

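```bash
python3 - <<'E'
from h import *
c=load('w1'); print(c['fx'],c['world_from_camera'].round(3).tolist())
M=[(258,132),(244,97),(249,57),(273,25),(308,12),(346,20),(373,48),(383,86),(375,124)]
W=np.array([ptz(c,*m,.07)[:2] for m in M])
a=np.radians(120-30*np.arange(9)); L=np.c_[58*np.cos(a),-55+58*np.sin(a)]/1000
lc,wc=L.mean(0),W.mean(0); H=(L-lc).T@(W-wc); th=np.arctan2(H[0,1]-H[1,0],H[0,0]+H[1,1])
R=np.array([[np.cos(th),-np.sin(th)],[np.sin(th),np.cos(th)]]); t=wc-R@lc
print(np.degrees(th),t,'dial',t+R@[0,-.055],'btn',t+R@[.01,.085],(1000*(L@R.T+t-W)).round(1).tolist())
print('depth top',pt(c,200,50),'bench',pt(c,450,200),'btn',pt(c,132,82),'dial face',pt(c,325,120))
d=t+R@[0,-.055]
for p in((261,58),(334,98)):
    v=R.T@(ptz(c,*p,.105)[:2]-d);print(v*1000,(120-np.degrees(np.arctan2(v[1],v[0])))/30)
print('btn z',ptz(c,132,82,.092), 'cup rim', R.T@(ptz(c,208,156,.115)[:2]-t)*1000)
cv2.imwrite('pics/wf.png',cv2.resize(c['pixels'][270:410,240:400],None,fx=4,fy=4))
s=load('s1');cv2.imwrite('pics/sf.png',cv2.resize(s['pixels'][30:150,300:440],None,fx=4.8,fy=4.8,interpolation=cv2.INTER_CUBIC))
E
```

```text
344.9549331721559 [[-0.397, 0.88, 0.262, 0.497], [-0.918, -0.382, -0.108, 0.029], [0.005, -0.284, 0.959, 0.382], [0.0, 0.0, 0.0, 1.0]]
-19.484642909182288 [0.55468602 0.06737565] dial [0.53634054 0.01552545] btn [0.59246544 0.14417224] [[-0.1, 0.3], [0.2, -0.5], [-0.2, -0.1], [-0.1, 0.5], [0.3, -0.3], [0.2, 0.3], [-0.0, -0.1], [-0.3, -0.1], [0.2, 0.2]]
depth top [0.60078018 0.08728484 0.07008321] bench [ 3.83117922e-01 -8.21407248e-02 -5.49124486e-05] btn [0.59485637 0.14171557 0.09181488] dial face [0.511544   0.01603481 0.07911222]
[19.98228925 36.14761199] 1.964456105981995
[-10.19698145 -14.84552694] 8.149469828153066
btn z [0.59479371 0.14164351 0.092     ] cup rim [-45.10544755  26.99851239]
```

View pics/wf.png

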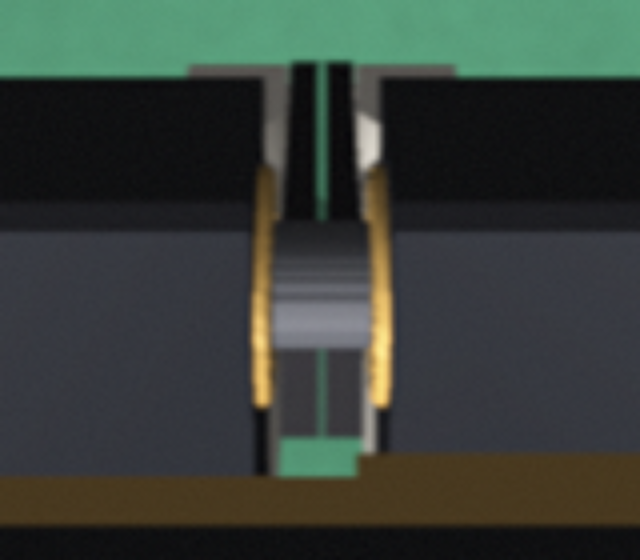

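View pics/sf.png

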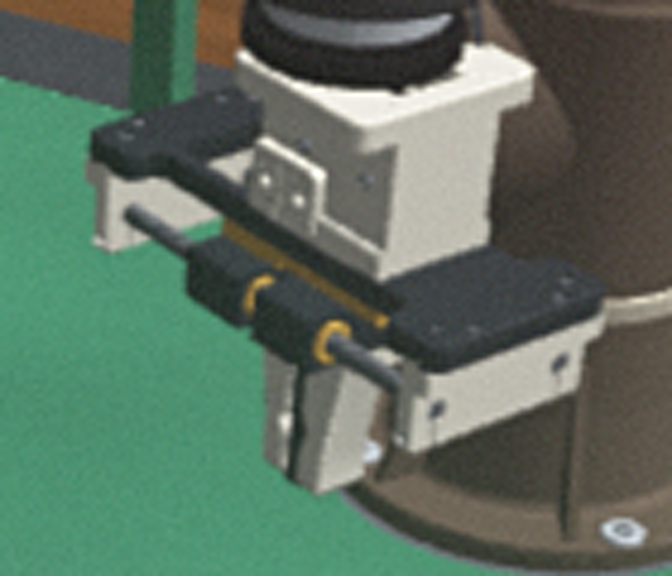

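Wrist marks fit to 0.5 mm: dial at (0.537, 0.0155), box yaw −19.6°, pointer on 2 (the scene camera agrees within 2 mm). The side camera disagrees by about 5 mm in y, so I'm discounting it. I'll push with the closed fingers, with their 19 mm width along the tangent.

```bash
cat >> h.py <<'E'
D=np.array([.537,.0155]); TH=-19.6
def polar():
    s,p,R=st(); t=(p+R[:,2]*.178)[:2]-D; y=np.degrees(np.arctan2(R[1,0],R[0,0]))
    return t,y
def plan(segs,z=None):
    """segs: list of (pos p, normal offset n mm, radius r mm); tool x along clockwise tangent at p. prints rows"""
    s,p,R=st(); tip=p+R[:,2]*.178; y=np.degrees(np.arctan2(R[1,0],R[0,0]))
    cur=tip[:2].copy(); cz=tip[2]
    for k,(pp,n,r) in enumerate(segs):
        f=np.radians(120-30*pp+TH); u=np.array([np.cos(f),np.sin(f)]); nn=np.array([-u[1],u[0]])
        tg=D+(r*u+n*nn)/1000; yt=np.degrees(f)-90
        e=np.radians(y); tx=np.array([np.cos(e),np.sin(e)]); ty=np.array([tx[1],-tx[0]])
        d=(tg-cur)*1000; dz=0 if z is None else (cz-z)*1000/ (len(segs))
        w=(yt-y+180)%360-180
        print('p%.2f'%pp,'dx %.1f dy %.1f dz %.1f rz %.3f'%(d@tx,d@ty,dz,-np.radians(w)),'tg',tg.round(4)); cur=tg; y=yt
def where():
    s,p,R=rep(); t=(p+R[:,2]*.178); v=t[:2]-D; y=np.arctan2(R[1,0],R[0,0]); f=y+np.pi/2
    u=np.array([np.cos(f),np.sin(f)]); print('p by yaw %.2f'%((120+TH-np.degrees(f))/30%12),'r %.1f n %.1f z %.1f'%(v@u*1000,v@[-u[1],u[0]]*1000,t[2]*1000))
E
python3 -c "
from h import *
plan([(2,24,36)])"
```

```text
p2.00 dx 113.9 dy -46.8 dz 0.0 rz 0.459 tg [0.5489 0.0571]
```

>>> apply_moves:
  plan:
    - [255, 38, -15.5, 0, 0, 0, 0]
    - [255, 38, -15.5, 0, 0, 0, 0]
    - [255, 38, -15.5, 0, 0, 0, 0]
    - [255, 0, 0, 0, 0, 0, 0.115]
    - [255, 0, 0, 0, 0, 0, 0.115]
    - [255, 0, 0, 0, 0, 0, 0.115]
    - [255, 0, 0, 0, 0, 0, 0.115]
    - [255, 0, 0, 0, 0, 0, 0]
    - [255, 0, 0, 0, 0, 0, 0]

```text
clock: 2.55
ee_pos: [0.5565, 0.0696, 0.3978]
tcp_rot: [0.004, 0.908, -0.419, -0.001]
ft_force: [-0.2, 0.4, -0.5]
finger_gap: 0.0004
```

```bash
python3 -c "
from h import *
where();plan([(2,24,36)],z=.088)"
```

```text
t 2.55 p [0.5565 0.0696 0.3978] tip [0.5556 0.0684 0.2198] yawx -49.5 z [-0.005 -0.007 -1.   ] j [ 0.48  0.18 -0.25  0.   -1.15  0.23] F [-0.2  0.4 -0.5] gap 0.0004
p by yaw 2.00 r 48.5 n 28.1 z 219.8
p2.00 dx 4.2 dy 12.4 dz 131.8 rz 0.002 tg [0.5489 0.0571]
```

>>> apply_moves:
  plan:
    - [255, 4, 12, 20, 0, 0, 0]
    - [255, 0, 0, 40, 0, 0, 0]
    - [255, 0, 0, 30, 0, 0, 0]
    - [255, 0, 0, 0, 0, 0, 0]
    - [255, 0, 0, 0, 0, 0, 0]

```text
clock: 3.05
ee_pos: [0.5504, 0.061, 0.3077]
tcp_rot: [0.003, 0.912, -0.41, 0.001]
ft_force: [0.4, 0.6, -0.2]
finger_gap: 0.0003
```

```bash
python3 -c "
from h import *
where();plan([(2,24,36)],z=.088);snap('wrist','w2');snap('scene','s2')
c=load('s2');cv2.imwrite('pics/s2c.png',cv2.resize(c['pixels'][130:330,220:420],None,fx=3,fy=3,interpolation=cv2.INTER_CUBIC))"
```

```text
t 3.05 p [0.5504 0.061  0.3077] tip [0.5503 0.0599 0.1297] yawx -48.4 z [-0.001 -0.006 -1.   ] j [ 0.47  0.25 -0.39  0.01 -0.94  0.26] F [ 0.4  0.6 -0.2] gap 0.0003
p by yaw 1.96 r 39.5 n 24.4 z 129.7
p2.00 dx 1.1 dy 3.0 dz 41.7 rz 0.021 tg [0.5489 0.0571]
```

View pics/s2c.png

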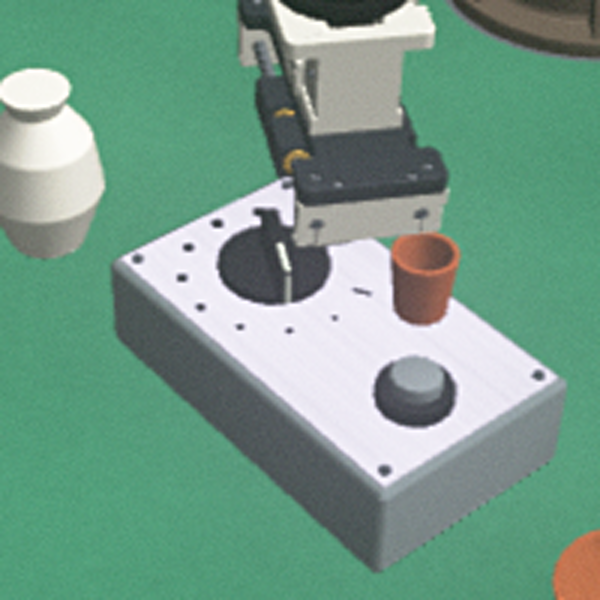

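View pics/w2.png

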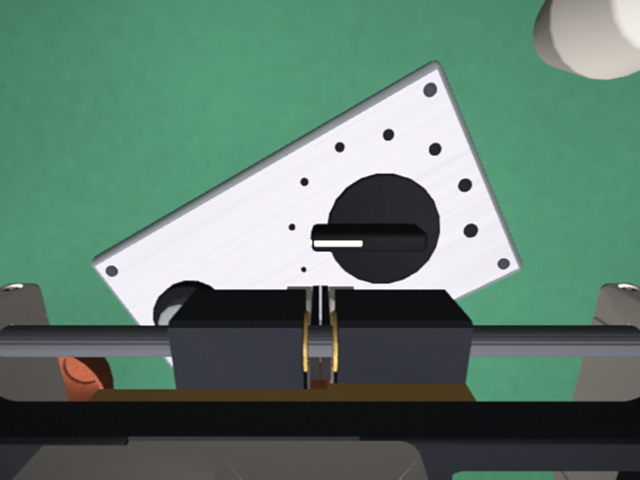

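The wrist view shows the pointer (tip at 312,238; axis ~384) just ahead of the fingers and parallel to them, and the cup is clear. Descending.

>>> apply_moves:
  plan:
    - [255, 1, 4, 20, 0, 0, 0.02]
    - [255, 0, 0, 20, 0, 0, 0]
    - [255, 0, 0, 0, 0, 0, 0]
    - [255, 0, 0, 0, 0, 0, 0]

```text
clock: 3.55
ee_pos: [0.551, 0.0588, 0.2747]
tcp_rot: [-0.002, 0.908, -0.418, 0.005]
ft_force: [-0.2, 0.1, -0.3]
finger_gap: 0.0
```

```bash
python3 -c "
from h import *
where();plan([(2,14,34),(2.2,14,34),(2.4,14,34),(2.6,14,34)],z=.088);snap('wrist','w3')"
```

```text
t 3.55 p [0.551  0.0588 0.2747] tip [0.553  0.0586 0.0967] yawx -49.4 z [ 0.011 -0.001 -1.   ] j [ 0.46  0.28 -0.43  0.01 -0.85  0.24] F [-0.2  0.1 -0.3] gap 0.0
p by yaw 1.99 r 40.2 n 22.3 z 96.7
p2.00 dx 8.4 dy 6.1 dz 2.2 rz 0.003 tg [0.5538 0.0482]
p2.20 dx 3.6 dy -1.3 dz 2.2 rz 0.105 tg [0.5571 0.0463]
p2.40 dx 3.6 dy -1.3 dz 2.2 rz 0.105 tg [0.5602 0.044 ]
p2.60 dx 3.6 dy -1.3 dz 2.2 rz 0.105 tg [0.5631 0.0414]
```

View pics/w3.png

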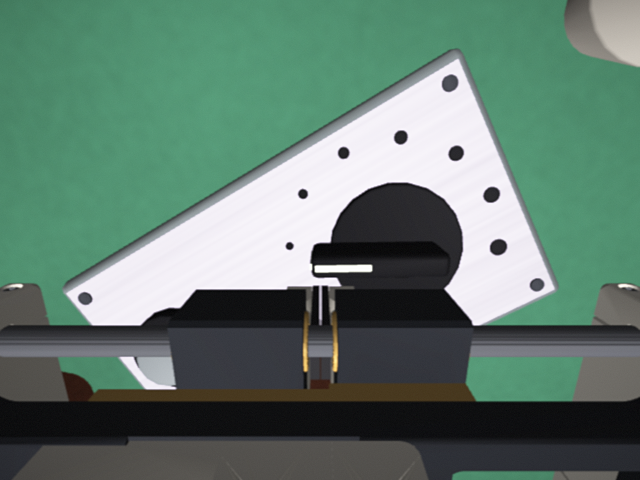

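>>> apply_moves:
  plan:
    - [255, 0, 6, 9, 0, 0, 0]
    - [255, 4, 0, 0, 0, 0, 0]
    - [255, 0, 0, 0, 0, 0, 0]

```text
clock: 3.9
ee_pos: [0.5496, 0.0517, 0.2677]
tcp_rot: [-0.003, 0.909, -0.418, 0.007]
ft_force: [-0.9, 0.5, 0.4]
finger_gap: 0.0005
```

```bash
python3 -c "
from h import *
where();plan([(2,16,34),(2.2,15,34),(2.4,15,34),(2.6,15,34)],z=.088)
"
```

```text
t 3.9 p [0.5496 0.0517 0.2677] tip [0.5523 0.0518 0.0897] yawx -49.4 z [ 0.015  0.    -1.   ] j [ 0.45  0.28 -0.45  0.01 -0.82  0.25] F [-0.9  0.5  0.4] gap 0.0005
p by yaw 1.99 r 35.2 n 17.6 z 89.7
p2.00 dx 1.7 dy 1.2 dz 0.4 rz 0.004 tg [0.5525 0.0497]
p2.20 dx 4.6 dy -1.4 dz 0.4 rz 0.105 tg [0.5566 0.0471]
p2.40 dx 3.6 dy -1.4 dz 0.4 rz 0.105 tg [0.5598 0.0449]
p2.60 dx 3.6 dy -1.4 dz 0.4 rz 0.105 tg [0.5627 0.0423]
```

>>> apply_moves:
  plan:
    - [255, 2, 1, 0, 0, 0, 0]
    - [255, 2, -0.5, 0, 0, 0, 0.05]
    - [255, 2, -0.6, 0, 0, 0, 0.05]
    - [255, 2, -0.6, 0, 0, 0, 0.05]
    - [255, 2, -0.6, 0, 0, 0, 0.05]

```text
clock: 4.4
ee_pos: [0.5562, 0.0463, 0.268]
tcp_rot: [-0.006, 0.86, -0.51, 0.005]
ft_force: [-0.4, 3.4, -0.3]
finger_gap: 0.0008
```

```bash
python3 -c "
from h import *
where();snap('scene','s4')
c=load('s4');cv2.imwrite('pics/s4c.png',cv2.resize(c['pixels'][160:300,240:420],None,fx=4,fy=4,interpolation=cv2.INTER_CUBIC));plan([(2.4,15,34),(2.6,15,34)],z=.088)"
```

```text
t 4.4 p [0.5562 0.0463 0.268 ] tip [0.5589 0.0473 0.09  ] yawx -61.3 z [ 0.015  0.006 -1.   ] j [ 0.43  0.29 -0.43  0.   -0.83  0.07] F [-0.4  3.4 -0.3] gap 0.0008
p by yaw 2.39 r 34.5 n 17.4 z 90.0
p2.40 dx 2.3 dy 0.5 dz 1.0 rz 0.002 tg [0.5598 0.0449]
p2.60 dx 3.6 dy -1.4 dz 1.0 rz 0.105 tg [0.5627 0.0423]
```

View pics/s4c.png

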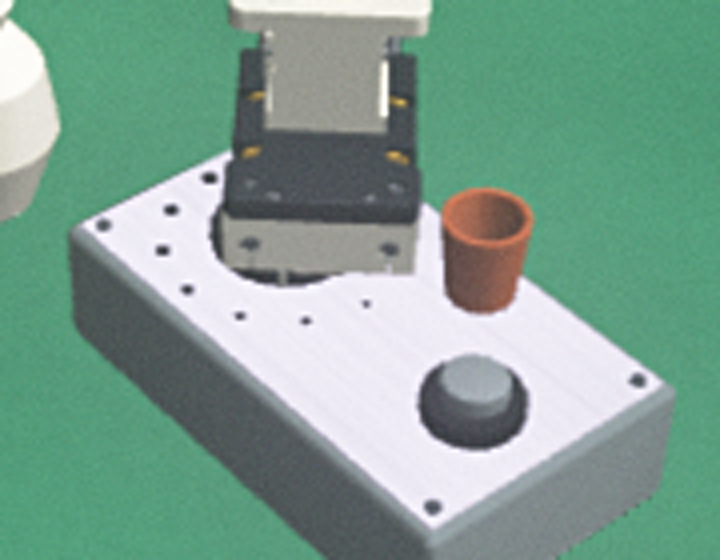

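Contact at 3.4 N, resisting as expected. On over the first hump.

>>> apply_moves:
  plan:
    - [255, 2, -0.3, 0, 0, 0, 0.05]
    - [255, 2, -0.6, 0, 0, 0, 0.05]
    - [255, 2, -0.6, 0, 0, 0, 0.05]
    - [255, 0, 0, 0, 0, 0, 0]

```text
clock: 4.85
ee_pos: [0.5611, 0.0413, 0.2685]
tcp_rot: [-0.007, 0.818, -0.574, 0.005]
ft_force: [-0.5, 0.6, -0.2]
finger_gap: 0.0006
```

```bash
python3 -c "
from h import *
where();snap('wrist','w5');plan([(2.8,16,34),(3,16,34),(3.2,16,34),(3.4,16,34)],z=.089)"
```

```text
t 4.85 p [0.5611 0.0413 0.2685] tip [0.564  0.0424 0.0906] yawx -70.1 z [ 0.016  0.006 -1.   ] j [ 0.42  0.3  -0.42  0.   -0.83 -0.08] F [-0.5  0.6 -0.2] gap 0.0006
p by yaw 2.68 r 34.6 n 16.1 z 90.6
p2.80 dx 2.3 dy -0.3 dz 0.4 rz 0.062 tg [0.5651 0.0404]
p3.00 dx 3.6 dy -1.5 dz 0.4 rz 0.105 tg [0.5676 0.0374]
p3.20 dx 3.6 dy -1.5 dz 0.4 rz 0.105 tg [0.5697 0.0341]
p3.40 dx 3.6 dy -1.5 dz 0.4 rz 0.105 tg [0.5714 0.0305]
```

View pics/w5.png

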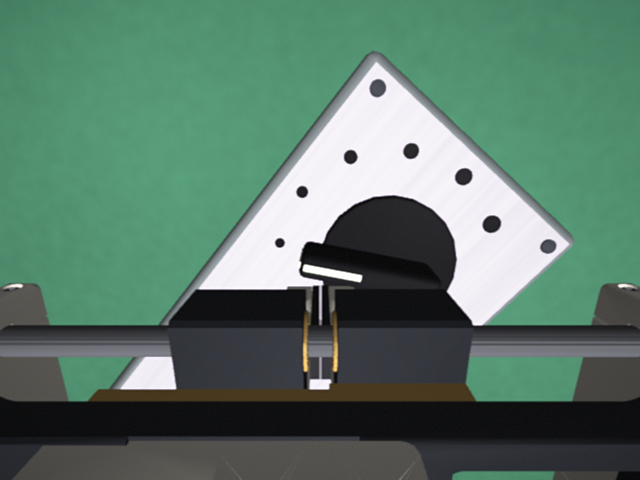

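The pointer has jumped to 3 (it leans ~10° ahead of the tool, which is at 2.68). Next click.

>>> apply_moves:
  plan:
    - [255, 2, -0.4, 0, 0, 0, 0.055]
    - [255, 2, -0.7, 0, 0, 0, 0.05]
    - [255, 2, -0.7, 0, 0, 0, 0.05]
    - [255, 2, -0.7, 0.5, 0, 0, 0.05]
    - [255, 2, -0.7, 0, 0, 0, 0.05]
    - [255, 2, -0.7, 0, 0, 0, 0.05]
    - [255, 2, -0.7, 0, 0, 0, 0.05]

```text
clock: 5.6
ee_pos: [0.5678, 0.0309, 0.2688]
tcp_rot: [0.01, -0.705, 0.709, -0.002]
ft_force: [-1.2, 3.7, -1.0]
finger_gap: 0.0005
```

```bash
python3 -c "
from h import *
where();plan([(3.4,15.5,34),(3.5,15.5,34),(3.6,15.5,34)],z=.089)"
```

```text
t 5.6 p [0.5678 0.0309 0.2688] tip [0.5709 0.0328 0.0908] yawx -90.3 z [ 0.017  0.011 -1.   ] j [ 0.4   0.31 -0.41 -0.   -0.84 -0.4 ] F [-1.2  3.7 -1. ] gap 0.0005
p by yaw 3.36 r 33.9 n 17.4 z 90.8
p3.40 dx 2.7 dy -0.5 dz 0.6 rz 0.023 tg [0.5714 0.03  ]
p3.50 dx 1.8 dy -0.8 dz 0.6 rz 0.052 tg [0.5721 0.0282]
p3.60 dx 1.8 dy -0.8 dz 0.6 rz 0.052 tg [0.5728 0.0264]
```

>>> apply_moves:
  plan:
    - [255, 2, -0.6, 0, 0, 0, 0.05]
    - [255, 2, -0.7, 0, 0, 0, 0.05]
    - [255, 2, -0.7, 0, 0, 0, 0.05]
    - [255, 0, 0, 0, 0, 0, 0]

```text
clock: 6.0
ee_pos: [0.5697, 0.0255, 0.269]
tcp_rot: [0.011, -0.651, 0.759, -0.001]
ft_force: [-0.4, -0.1, 0.0]
finger_gap: 0.0
```

```bash
python3 -c "
from h import *
where();snap('wrist','w6');plan([(3.6,15.5,34)],z=.089)"
```

```text
t 6.0 p [0.5697 0.0255 0.269 ] tip [0.5731 0.0277 0.091 ] yawx -98.7 z [ 0.019  0.012 -1.   ] j [ 0.39  0.31 -0.4  -0.01 -0.84 -0.54] F [-0.4 -0.1  0. ] gap 0.0
p by yaw 3.64 r 33.8 n 17.5 z 91.0
p3.60 dx 1.4 dy 0.1 dz 2.0 rz -0.019 tg [0.5728 0.0264]
```

View pics/w6.png

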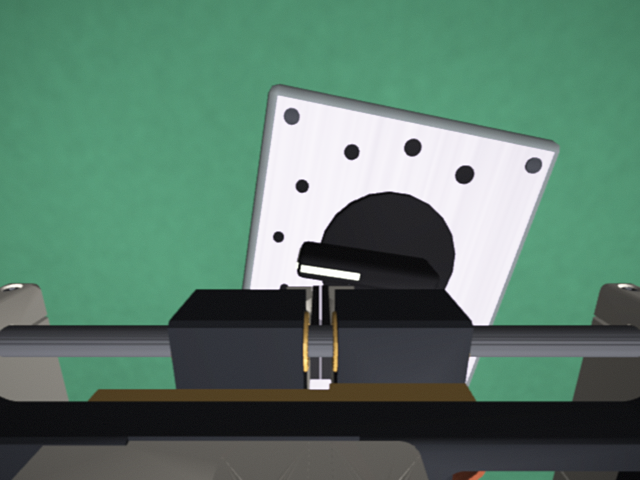

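Now on 4. Same again for the last click.

>>> apply_moves:
  plan:
    - [255, 2, -0.4, 0.5, 0, 0, 0.055]
    - [255, 2, -0.7, 0, 0, 0, 0.05]
    - [255, 2, -0.7, 0, 0, 0, 0.05]
    - [255, 2, -0.7, 0.5, 0, 0, 0.05]
    - [255, 2, -0.7, 0, 0, 0, 0.05]
    - [255, 2, -0.7, 0, 0, 0, 0.05]
    - [255, 2, -0.7, 0, 0, 0, 0.05]

```text
clock: 6.75
ee_pos: [0.5706, 0.0127, 0.2685]
tcp_rot: [0.014, -0.51, 0.86, 0.001]
ft_force: [1.2, 3.8, -1.1]
finger_gap: 0.0005
```

```bash
python3 -c "
from h import *
where();plan([(4.4,15.5,34),(4.5,15.5,34),(4.6,15.5,34)],z=.089)"
```

```text
t 6.75 p [0.5706 0.0127 0.2685] tip [0.5746 0.0154 0.0906] yawx -118.6 z [ 0.022  0.015 -1.   ] j [ 0.36  0.31 -0.4  -0.01 -0.83 -0.86] F [ 1.2  3.8 -1.1] gap 0.0005
p by yaw 4.30 r 33.1 n 17.9 z 90.6
p4.40 dx 4.2 dy -1.7 dz 0.5 rz 0.052 tg [0.5741 0.0109]
p4.50 dx 1.8 dy -0.8 dz 0.5 rz 0.052 tg [0.5738 0.009 ]
p4.60 dx 1.8 dy -0.8 dz 0.5 rz 0.052 tg [0.5734 0.007 ]
```

>>> apply_moves:
  plan:
    - [255, 2, -0.7, 0, 0, 0, 0.05]
    - [255, 2, -0.8, 0, 0, 0, 0.05]
    - [255, 2, -0.8, 0, 0, 0, 0.05]
    - [255, 0, 0, 0, 0, 0, 0]

```text
clock: 7.15
ee_pos: [0.5701, 0.0078, 0.2686]
tcp_rot: [0.015, -0.446, 0.895, 0.002]
ft_force: [0.7, -0.6, -0.0]
finger_gap: 0.0005
```

```bash
python3 -c "
from h import *
where();snap('wrist','w7');plan([(4.6,15.5,34)],z=.089)"
```

```text
t 7.15 p [0.5701 0.0078 0.2686] tip [0.5747 0.011  0.0907] yawx -127.0 z [ 0.026  0.018 -1.   ] j [ 0.35  0.31 -0.4  -0.01 -0.83 -0.99] F [ 0.7 -0.6 -0. ] gap 0.0005
p by yaw 4.58 r 32.8 n 19.1 z 90.7
p4.60 dx 4.0 dy -1.3 dz 1.7 rz 0.012 tg [0.5734 0.007 ]
```

View pics/w7.png

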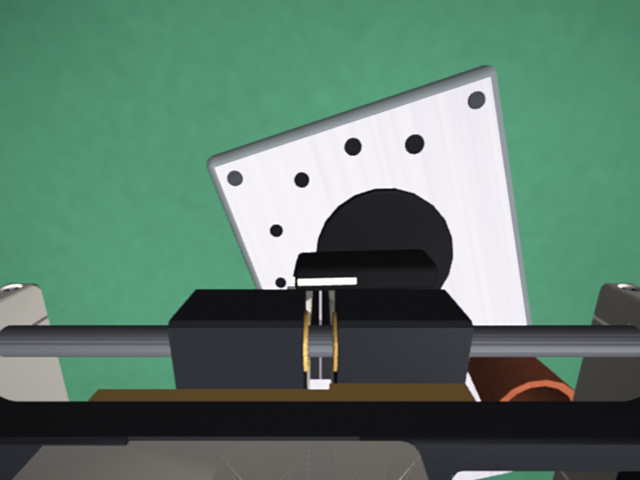

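The pointer is still parallel to the tool, sitting at the hump with near-zero force, so it hasn't jumped yet. A little more.

>>> apply_moves:
  plan:
    - [255, 2, -0.8, 0, 0, 0, 0.03]
    - [255, 1, -0.3, 0, 0, 0, 0]
    - [255, 0, 0, 0, 0, 0, 0]

```text
clock: 7.5
ee_pos: [0.5691, 0.0047, 0.2686]
tcp_rot: [0.015, -0.434, 0.901, 0.002]
ft_force: [-0.5, -1.1, 0.6]
finger_gap: 0.0008
```

```bash
python3 -c "
from h import *
where();snap('wrist','w8');plan([(4.6,15.5,34)],z=.089)"
```

```text
t 7.5 p [0.5691 0.0047 0.2686] tip [0.5736 0.0078 0.0907] yawx -128.5 z [ 0.025  0.017 -1.   ] j [ 0.35  0.3  -0.41 -0.01 -0.83 -1.01] F [-0.5 -1.1  0.6] gap 0.0008
p by yaw 4.63 r 33.5 n 16.8 z 90.7
p4.60 dx 0.8 dy -0.3 dz 1.7 rz -0.016 tg [0.5734 0.007 ]
```

View pics/w8.png

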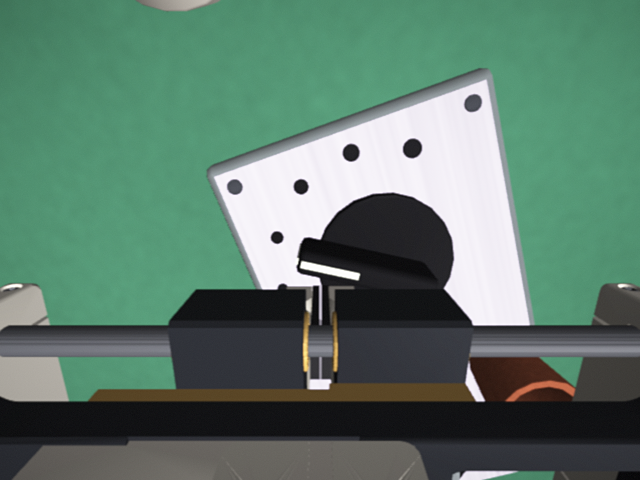

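It jumped: the pointer now points at the dot at (277,238), which is 5, counting back from 8 at (412,148). Back off and raise.

>>> apply_moves:
  plan:
    - [255, -6, 0, 0, 0, 0, 0]
    - [255, 0, 0, 0, 0, 0, 0]
    - [255, 0, 0, -20, 0, 0, 0]
    - [255, 0, 0, -40, 0, 0, 0]
    - [255, 0, 0, -40, 0, 0, 0]
    - [255, 0, 0, 0, 0, 0, 0]

```text
clock: 8.15
ee_pos: [0.5709, 0.0084, 0.3706]
tcp_rot: [0.013, -0.435, 0.9, 0.002]
ft_force: [-0.6, -0.1, -0.1]
finger_gap: 0.0005
```

```bash
python3 -c "
from h import *
where();snap('wrist','w9');c=snap('scene','s9')
cv2.imwrite('pics/s9c.png',cv2.resize(c['pixels'][160:300,240:420],None,fx=4,fy=4,interpolation=cv2.INTER_CUBIC))
s,p,R=st();t=p+R[:,2]*.178;b=np.array([.593,.1445,t[2]]);print('to btn in tool mm',R.T@(b-t)*1000, 'level rot',R.T@np.cross(R[:,2],[0,0,-1]))"
```

```text
t 8.15 p [0.5709 0.0084 0.3706] tip [0.5747 0.0111 0.1927] yawx -128.4 z [ 0.021  0.015 -1.   ] j [ 0.35  0.21 -0.28 -0.01 -1.06 -1.02] F [-0.6 -0.1 -0.1] gap 0.0005
p by yaw 4.63 r 32.3 n 20.0 z 192.7
to btn in tool mm [-117.49950715   66.72779062    2.3336069 ] level rot [-2.44362899e-03  2.12437594e-02  1.00310580e-20]
```

View pics/w9.png

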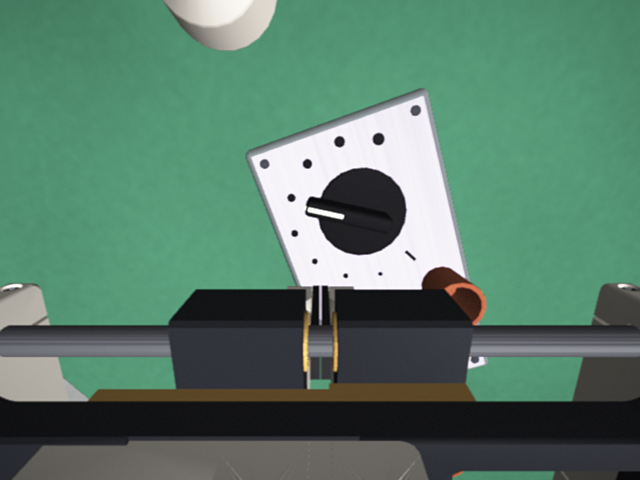

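View pics/s9c.png

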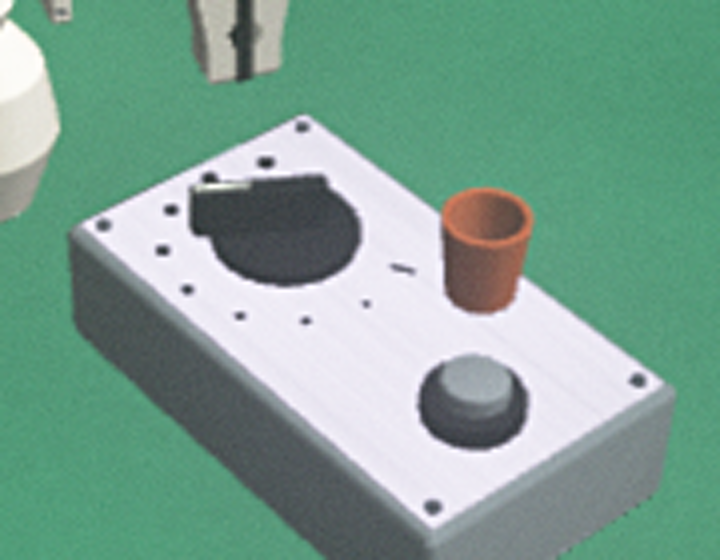

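```bash
python3 -c "
from h import *
c=load('w9')
M=[(410,255),(380,273),(346,275),(315,261),(295,233),(291,197),(307,163),(339,141),(378,139)]
W=np.array([ptz(c,*m,.07)[:2] for m in M])
A=np.c_[2*W,np.ones(9)];x=np.linalg.lstsq(A,(W**2).sum(1),rcond=None)[0];d=x[:2];print('axis',d,'rad',np.sqrt(x[2]+d@d))
f=lambda p:np.degrees(np.arctan2(*(p-d)[::-1]))
print([round(f(w)) for w in W])
a=ptz(c,308,210,.105)[:2];b=ptz(c,343,215.5,.105)[:2];print('tip',f(a),np.hypot(*(a-d)),'line dir',np.degrees(np.arctan2(*(a-b)[::-1])))
"
```

```text
axis [0.53647604 0.01555352] rad 0.05792550404548358
[100, 71, 41, 11, -19, -50, -80, -110, -140]
tip -49.486813216325665 0.04260276094705002 line dir -47.40498083702938
```

The pointer is at −49.5° against dot 5's −50°, so the dial is set to 5. Moving over the button, levelling the tool on the way.

>>> apply_moves:
  plan:
    - [255, -39, 22, 0, 0, 0, 0]
    - [255, -39, 22, 0, 0, 0, 0]
    - [255, -39, 22, 0, 0, 0, 0]
    - [255, 0, 0, 0, 0, 0.02, 0]
    - [255, 0, 0, 0, 0, 0, 0]
    - [255, 0, 0, 0, 0, 0, 0]

```text
clock: 8.85
ee_pos: [0.5895, 0.1444, 0.3601]
tcp_rot: [-0.005, -0.434, 0.901, -0.001]
ft_force: [-0.1, -0.2, 1.2]
finger_gap: 0.0009
```

```bash
python3 -c "
from h import *
rep()
c=load('w1');print('housing',[pt(c,*q).round(4).tolist() for q in((162,92),(165,82),(150,112))])
s,p,R=st();t=p+R[:,2]*.178;b=np.array([.593,.144,.092]);print('to btn in tool mm',R.T@(b-t)*1000)"
```

```text
t 8.85 p [0.5895 0.1444 0.3601] tip [0.588  0.1435 0.1821] yawx -128.6 z [-0.008 -0.005 -1.   ] j [ 0.56  0.28 -0.2  -0.   -1.09 -1.24] F [-0.1 -0.2  1.2] gap 0.0009
housing [[0.5827, 0.1278, 0.0811], [0.5883, 0.122, 0.0805], [0.5734, 0.1442, 0.0817]]
to btn in tool mm [-4.31844571 -3.89069082 90.10006897]
```

>>> apply_moves:
  plan:
    - [255, -4, -4, 40, 0, -0.01, 0]
    - [255, 0, 0, 35, 0, 0, 0]
    - [255, 0, 0, 0, 0, 0, 0]
    - [255, 0, 0, 0, 0, 0, 0]

```text
clock: 9.25
ee_pos: [0.5948, 0.1413, 0.2838]
tcp_rot: [0.001, -0.432, 0.902, 0.002]
ft_force: [-0.1, -0.0, 0.5]
finger_gap: 0.0004
```

```bash
python3 -c "
from h import *
rep()
s,p,R=st();t=p+R[:,2]*.178;b=np.array([.593,.144,.092]);print('to btn in tool mm',R.T@(b-t)*1000)
c=snap('scene','s10');cv2.imwrite('pics/s10c.png',cv2.resize(c['pixels'][160:300,240:420],None,fx=4,fy=4,interpolation=cv2.INTER_CUBIC))"
```

```text
t 9.25 p [0.5948 0.1413 0.2838] tip [0.5947 0.142  0.1058] yawx -128.8 z [-0.     0.004 -1.   ] j [ 0.55  0.36 -0.29 -0.   -0.93 -1.23] F [-0.1 -0.   0.5] gap 0.0004
to btn in tool mm [-0.44323927  2.57564134 13.83764008]
```

View pics/s10c.png

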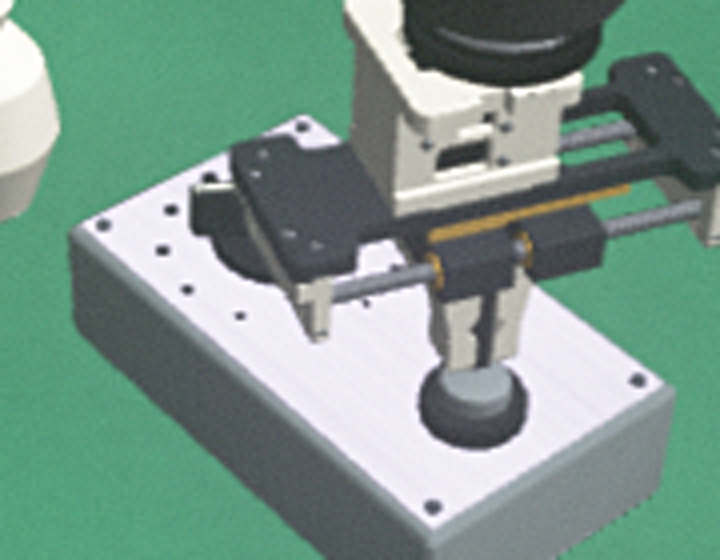

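The fingertips are centred above the button. Descend gently to contact.

>>> apply_moves:
  plan:
    - [255, 0, 2, 8, 0, 0, 0]
    - [255, 0, 0, 4, 0, 0, 0]
    - [255, 0, 0, 2, 0, 0, 0]
    - [255, 0, 0, 2, 0, 0, 0]
    - [255, 0, 0, 0, 0, 0, 0]

```text
clock: 9.8
ee_pos: [0.594, 0.1427, 0.2717]
tcp_rot: [0.004, -0.432, 0.902, 0.002]
ft_force: [0.2, -0.6, 0.2]
finger_gap: 0.0004
```

```bash
python3 -c "
from h import *
rep()"
```

```text
t 9.8 p [0.594  0.1427 0.2717] tip [0.5951 0.144  0.0937] yawx -128.8 z [ 0.006  0.007 -1.   ] j [ 0.55  0.37 -0.3  -0.   -0.89 -1.23] F [ 0.2 -0.6  0.2] gap 0.0004
```

>>> apply_moves:
  plan:
    - [255, 0, 0, 3, 0, 0, 0]
    - [255, 0, 0, 3, 0, 0, 0]
    - [255, 0, 0, 2, 0, 0, 0]

```text
clock: 10.1
ee_pos: [0.5943, 0.1428, 0.2645]
tcp_rot: [0.005, -0.432, 0.902, 0.002]
ft_force: [-1.8, -0.5, 4.9]
finger_gap: 0.0002
```

```bash
python3 -c "
from h import *
rep()"
```

```text
t 10.1 p [0.5943 0.1428 0.2645] tip [0.5956 0.1442 0.0865] yawx -128.8 z [ 0.007  0.008 -1.   ] j [ 0.55  0.37 -0.31 -0.   -0.87 -1.23] F [-1.8 -0.5  4.9] gap 0.0002
```

>>> apply_moves:
  plan:
    - [255, 0, 0, 1.5, 0, 0, 0]
    - [255, 0, 0, 1.5, 0, 0, 0]
    - [255, 0, 0, 1, 0, 0, 0]

```text
clock: 10.4
ee_pos: [0.5941, 0.143, 0.2644]
tcp_rot: [0.005, -0.433, 0.901, 0.001]
ft_force: [-3.5, -0.3, 9.0]
finger_gap: 0.0001
```

```bash
python3 -c "
from h import *
rep()
c=snap('scene','s11');cv2.imwrite('pics/s11c.png',cv2.resize(c['pixels'][160:300,240:420],None,fx=4,fy=4,interpolation=cv2.INTER_CUBIC))"
```

```text
t 10.4 p [0.5941 0.143  0.2644] tip [0.5956 0.1442 0.0864] yawx -128.7 z [ 0.009  0.007 -1.   ] j [ 0.55  0.37 -0.31 -0.   -0.87 -1.23] F [-3.5 -0.3  9. ] gap 0.0001
```

View pics/s11c.png

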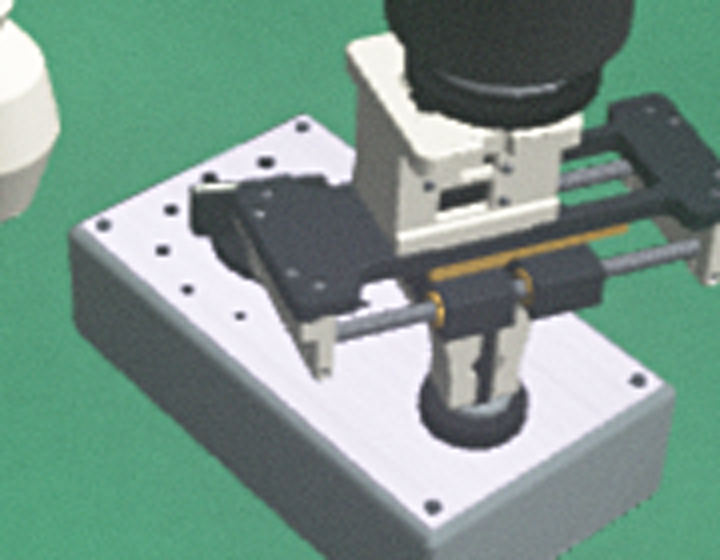

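The button is bottomed out: force rose to 9 N with no more travel, and the tip is 6–7 mm below first contact. Retreat straight up.

>>> apply_moves:
  plan:
    - [255, 0, 0, -5, 0, 0, 0]
    - [255, 0, 0, -20, 0, 0, 0]
    - [255, 0, 0, -40, 0, 0, 0]
    - [255, 0, 0, -40, 0, 0, 0]
    - [255, 0, 0, -40, 0, 0, 0]
    - [255, -40, 0, 0, 0, 0, 0]
    - [255, -40, 0, 0, 0, 0, 0]
    - [255, 0, 0, 0, 0, 0, 0]
    - [255, 0, 0, 0, 0, 0, 0]
    - [255, 0, 0, 0, 0, 0, 0]

```text
clock: 11.45
ee_pos: [0.6439, 0.206, 0.4152]
tcp_rot: [0.006, -0.433, 0.902, 0.002]
ft_force: [-0.4, -0.3, -0.0]
finger_gap: 0.0006
```

```bash
python3 -c "
from h import *
rep()
snap('wrist','w12');c=snap('scene','s12');cv2.imwrite('pics/s12c.png',cv2.resize(c['pixels'][140:360,210:470],None,fx=2.7,fy=2.7,interpolation=cv2.INTER_CUBIC))
o=load('scene0')
for n,(x,y,w,h) in {'cup':(345,200,32,40),'vase':(208,150,52,70),'bowl':(400,300,65,58)}.items():
  f=lambda k:cv2.cvtColor(k['pixels'][y:y+h,x:x+w],cv2.COLOR_BGR2GRAY).astype(np.float32)
  print(n,'shift px',cv2.phaseCorrelate(f(o),f(c)),np.abs(f(o)-f(c)).mean())
print('btn',[pt(c,u,v).round(4).tolist() for u,v in((358,254),(359,256),(357,255))])"
```

```text
t 11.45 p [0.6439 0.206  0.4152] tip [0.6454 0.2074 0.2372] yawx -128.7 z [ 0.008  0.008 -1.   ] j [ 0.6   0.35  0.03 -0.   -1.23 -1.27] F [-0.4 -0.3 -0. ] gap 0.0006
cup shift px ((-0.06519014145244739, -0.06809075427699796), 0.9799391496926546) 6.315625
vase shift px ((-0.015900054512165696, 0.026622520632564317), 0.972244686427921) 4.76456
bowl shift px ((-0.036325613311902316, -0.01344742649187225), 0.9590933203697205) 4.418037
btn [[0.5959, 0.1456, 0.0919], [0.5965, 0.148, 0.0889], [0.5991, 0.1453, 0.092]]
```

View pics/s12c.png

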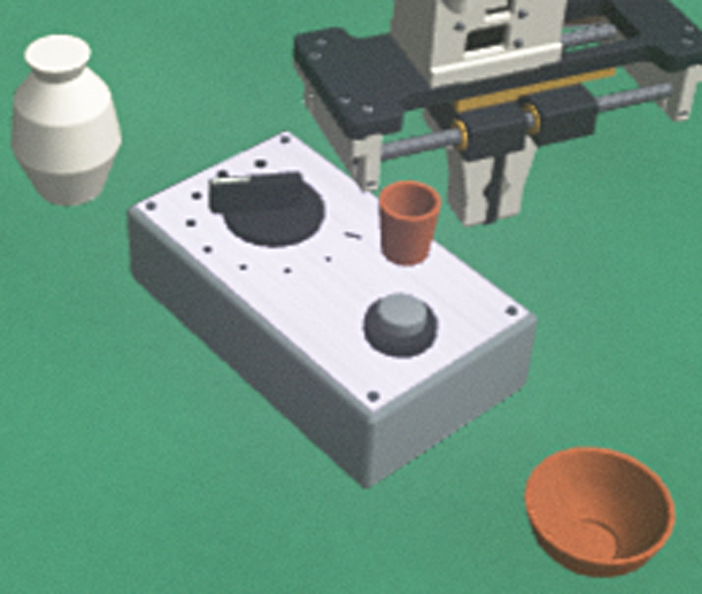

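View pics/w12.png

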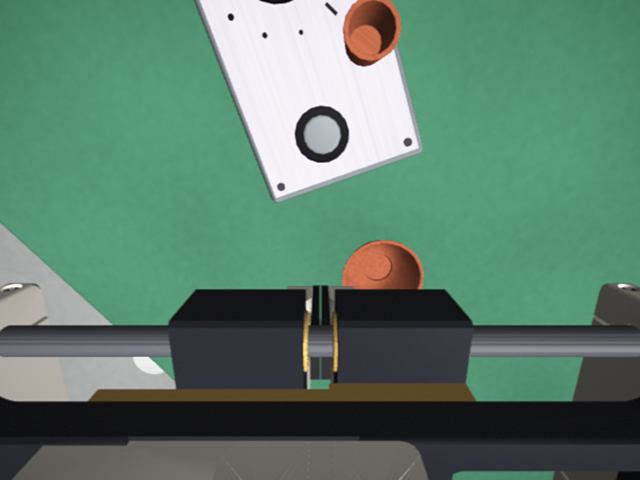

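The button is back up (top at ~0.092 m) and the pointer looks the same as when I verified it on 5. Cup, vase and bowl have shifted less than 0.1 px, and the arm is clear. Handing in.

```bash
python3 -c "
from h import *
print(bot.close_job())"
```

```text
the job is handed in; nothing more can be done
None
```

The dial is on position 5, and the start button was then pressed fully down and came back up. I've handed the job in at about 11.5 s of the 64 s allowed; it gave no verdict.

- **Dial:** I found it on position 2 and pushed it three clicks with the closed fingertips. Forces read between moves stayed around 4 N. After the last click the pointer measured −49.5°, against −50° for dot 5. The final scene picture shows it unchanged, but I didn't measure the angle again after pressing the button.
- **Button:** I pressed until it bottomed out, with the reading at 9 N and no more travel. Its top is back at about 92 mm, its starting height.
- **Cup, vase and bowl:** each moved less than 0.1 pixel between the first and last scene pictures. The arm was clear of everything at the end.

**Disagreements:**
- **Side camera:** it placed the dial marks up to 7 mm from the other two cameras. I left it out, as the wrist and scene cameras agreed within about 2 mm.
- **Last click:** the pointer stopped on the hump between 4 and 5, and it took one small extra nudge to go over.

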